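Press a bush home with the bench quick clamp

TASK

Squeeze the red trigger of the bench-mounted quick clamp as often as needed to walk its jaw onto the brass bush and press the bush fully home in the aluminium housing. Finish with a firm squeeze of about 12 N on the bush and never more than 25 N, keeping your hand off the jaw, bush and housing; then press the yellow release tab right down until the jaw has sprung all the way back, and leave the pressed housing standing against the fixed jaw and the things around it alone.

Things in the scene. Friction and masses are not known exactly. Their poses are not given: they have to be found in the camera images.
- clamp: Quick clamp bolted to the bench: steel base plate 90 x 350 x 12 mm, orange handle body 40 mm wide, top 62 mm above the bench, steel bar along clamp y. Origin: bench level, 5 mm towards -y from the plate's middle; y points from the handle to the fixed jaw, z up. Along y: trigger outer face -122 mm at rest, inner -112, post -89 to -71, tab -11 to +11, moving jaw from +50, fixed jaw's face +160.
- post_top (a point): Centre of the top of the fixed black post of the handle: 30 mm wide, 18 mm thick (along the bar), standing on the orange body from 62 to 128 mm above the bench.
- trigger (a joint): Travel of the red trigger (m): 0 at rest, 0.020 squeezed to its stop. Slides along clamp +y to the post, springs back when let go (2.4 to 3.6 N). Drives the jaw 1:1 by an 8 mm ratchet: a full squeeze gains about 16 mm; let go, the jaw drops back to the last tooth and stays. Resistance: this spring + jaw spring (1.5 to 2.5 N) + up to 3 N of clicking + force on the bush.
- trigger_face (a point): Centre of the red trigger's outer face (away from the post), 105 mm above the bench. The trigger is a plate 30 mm wide, 10 thick, from 66 to 128 mm above the bench, parallel to the post with a 23 mm gap; trigger plus post measure 51 mm outside at rest, 31 squeezed. Take both between two fingers from above, or push the trigger to the post.
- jaw (a joint): Travel of the bar and moving jaw (m): 0 fully back, grows towards the fixed jaw, at most 0.064. The ratchet lets it forward only; a spring draws it back when the release tab is fully down. The bush is home with the jaw at about 0.046, plus up to a few mm of spring give.
- jaw_head: Orange moving jaw on the bar's end (34 x 12 x 56 mm) with its black pad, diameter 30 mm. Not to be touched. The head gives on a stiff spring on the bar, 6 N per mm.
- pad_face (a point): Centre of the pad's front face, 45 mm above the bench, facing clamp +y.
- release (a joint): Press of the yellow release tab (m): 0 up, 0.010 fully down (stop). It clicks by up to 3 mm as the jaw walks. It needs 4 to 6 N, at first up to 12 N when the jaw is clamped tight; the jaw runs free from about 8 mm and slides all the way back within about 1 s if the tab is kept down and the trigger is let go.
- tab_top (a point): Centre of the top of the yellow release tab (30 x 22 mm), 88 mm above the bench when up, on the orange body on the fixed-jaw side of the post; pressed straight down.
- housing: Loose aluminium bearing housing, 50 mm wide, 40 mm long along the bar, 66 mm high, round-topped, 0.3 to 0.6 kg, standing on the base plate between two low guides, a few mm short of the fixed jaw, against which the clamp pushes it. Origin: centre of its underside; y along the bore, towards the fixed jaw.
- housing_back (a point): Point on the housing's back face (towards the fixed jaw) on the bore's axis, 33 mm above its underside; meets anvil_face when the housing is against the fixed jaw.
- anvil_face (a point): Point on the face of the dark steel fixed jaw on the bar's axis, 45 mm above the bench.
- bush (a joint): Depth of the brass bush in the housing (m): 0 to 0.004 at the start, 0.014 fully home with its flange on the housing's face. A press fit: about 5 N moves it and it stays where it is left.
- bush_face (a point): Centre of the front of the bush's flange (diameter 34 mm, 4 mm thick), facing the moving jaw; 4 mm proud of the housing's face when home.
- oil_bottle: Blue oil bottle, diameter 64 mm, 160 mm high; bystander. Origin: centre of underside.
- spanner: Steel spanner, 170 mm long, lying on the bench; bystander. Origin: underside.
- grease_tin: Green tin, diameter 70 mm, 60 mm high; bystander. Origin: centre of underside.
- spare_bush: Spare brass bush, diameter 34 mm, 34 mm high, standing on its flange; bystander. Origin: centre of underside.
Not all that is in view belongs to the job. Leave any blue or turquoise look-alike of the housing alone.

How it is judged (in metres and radians):
On the way, in this order (a step that is already met when the one before it is completed fails the run):
1. the bush is fully home (within 1.5 mm) and squeezed firmly by the jaw (over 8 N) (value of joint bush above 0.0125 m and contact force between jaw_head and housing above 8 N), for 0.2 s.
2. the jaw has gone back by the release tab, with the bush still home (value of joint bush above 0.0125 m and value of joint jaw below 0.006 m), for 0.2 s.
At the end, for the whole second after the job is handed in: The bush is fully home (within 1.5 mm), the jaw is all the way back (within 6 mm), trigger and release tab are let go and back up (within 3 and 4 mm), the housing stands upright against the fixed jaw (within 6 mm) and at rest (all of step 2 and value of joint trigger below 0.003 m and value of joint release below 0.004 m and distance between housing_back and anvil_face below 0.006 m and angle between housing's own z axis and vertical below 0.08 rad and linear speed of housing below 0.01 m/s); the robot touches nothing.
It fails at once if the jaw presses on the bush or housing with more than 28 N (contact force between jaw_head and housing above 28 N).
It fails at once if the robot pushes the jaw, the bush or the housing by hand (over 4 N) (contact force between any of the fingers, the arm and jaw_head above 4 N or contact force between any of the fingers, the arm and housing above 4 N).
It fails at once if a bystander object is moved by more than 20 mm (distance of any of oil_bottle, spanner, grease_tin, spare_bush from where it was at the start of the episode above 0.02 m).
It also fails if it takes over 45 s, if anything falls off the work surface, if the arm or the gripper's body presses on something with over 40 N, if the wrist force passes 120 N, or if a joint passes its speed limit or range.

ROBOT

A 6-joint arm with a two-finger parallel gripper is mounted at the origin on the work surface. World frame = base frame: x ahead of the robot, y to its left, z up, the work surface at z = 0. Lengths are in mm, angles in rad, forces in N, time in s.
With the tool pointing down it reaches from about 275 to 750 mm from the base axis. Payload 10.2 kg.
Tool frame: the origin (TCP) lies on the centre line of the jaws, within the pads' length; the fingertips stand 17 mm ahead of it and the grasp point (between the pads) lies 2 mm behind it; z points along the fingers, y is the line along which they close (so a half turn about z gives the same grasp; the last joint's range is limited). The gripper opens to 85 mm and grips with 20 to 120 N. Pads are 22 mm wide; open, the fingers measure 114 mm over their backs; the gripper's body (76 mm by 85 mm) begins 54 mm behind the grasp point. The pads swing forward as they close: fully open they stand 13 mm farther back than shut.
Start: joints at [0.91, 0.313, 1.498, -0, 1.331, -0.223], TCP at [222.586, 475.486, 248.294] pointing down, gripper open.
Joint ranges: [-2.94, 2.94], [-0.97, 2.17], [0.19, 2.56], [-1.23, 4.37], [0.02, 3.11], [-2.88, 2.88]. Speed limits (rad/s): [2.39, 2.39, 3.01, 3.14, 3.14, 3.14].

INTERFACE

Orientations are given as a unit quaternion [w, x, y, z].
In Python, from rig import ctrl gives the robot as it stands. The module is installed in compiled form; this text tells all that it offers.
- The arm moves only by the shell command python3 -m jog 'ROWS' [FORCE]. ROWS is JSON, a list of rows, each an object with "delta_pos": the shift along the world's x, y, z in mm, a list of three; "angular": the turn, a rotation vector about the world's x, y, z in rad, a list of three; "fingers": the opening, from 0 (shut) to 1 (fully open). In form: [{"delta_pos": [tx, ty, tz], "angular": [rx, ry, rz], "fingers": fingers}, ...]. A call has 1 to 10 rows; each row is the pose to reach, as a shift and turn from the pose commanded when the call began; what a row does not reach only later rows make up. A row lasts 1/8 s, in which the tool goes at most 62.5 mm and 10.7 degrees, less where a joint would pass 70% of its speed; a pose out of reach is approached as far as the arm can. A call with a gripper value outside its range is refused whole. The fingers move at their own pace and stop on an object; FORCE is the grip in N (left out, the last holds). Time passes only in rows, so rows that repeat a pose let the fingers close. It gives the time, the measured TCP pose, the force, the opening and the grip force at its end, in the units of the state.
- ctrl.sense(): the state, without advancing time (a new reading comes with each control period).
- ctrl.capture(name): name is "scene" or "top" or "wrist"; returns a dict with "pixels" (384x512x3 uint8, blue, green, red), "fx", "fy", "cx", "cy" (pixels), "R" (3x3) and "t" (3): a world point X has camera coordinates R X + t. Camera axes: x right, y down, z forward; pixel columns grow to the right and rows downward; lengths in mm; the calibration is good to about 2 mm. A picture is of the moment at which its call begins. There is no depth.
- ctrl.finish_job(): hands the job in; it is judged then, once.
The state is a dict: "time_s": time; "joints": joint angles; "dq": joint speeds; "tau": joint torques, N m; "eef_pos": TCP position; "ee_rot": TCP orientation; "force": force on the tool from outside, world axes, zero at the start; "wrist_torque": the same for the moment, N m; "grip_width": opening from 0.0 (shut) to 1.0 (fully open); "grip_force": force on a finger pad.
Only numpy, scipy, OpenCV 4.12 (cv2) and the standard library are available. Lean on these libraries where they do the work, as an engineer would, in place of code of your own. Each camera call takes 0.05 s, during which the arm holds its last target. There are 200 camera calls.

## Working session

There is one attempt and no reset: what is moved stays moved. The work goes in short steps, Python scripts to look and compute and a shell command to move; the robot and the scene stay as the last step left them, time stands still between calls to the robot, and variables do not carry over. Pictures are saved under pics/ and viewed, at most 10 in all, crops included, and the job is handed in when it is done.

```bash
mkdir -p pics; cat > h.py <<'E'
import numpy as np, cv2
from rig import ctrl
def cap(n,f=None):
    c=ctrl.capture(n); c={k:(np.array(v) if k in('pixels','R','t') else v) for k,v in c.items()}
    if f: cv2.imwrite('pics/'+f,c['pixels'])
    return c
def ray(c,u,v):
    d=c['R'].T@np.array([(u-c['cx'])/c['fx'],(v-c['cy'])/c['fy'],1.]); return -c['R'].T@c['t'],d
def onz(c,u,v,z):
    o,d=ray(c,u,v); return o+d*(z-o[2])/d[2]
def proj(c,X):
    p=c['R']@np.array(X,float)+c['t']; return c['fx']*p[0]/p[2]+c['cx'],c['fy']*p[1]/p[2]+c['cy']
E
python3 - <<'E'
from h import *
import pickle
a=cap('scene');b=cap('top')
pickle.dump((a,b),open('ab.pkl','wb'))
cv2.imwrite('pics/a1.png',a['pixels']);cv2.imwrite('pics/b1.png',b['pixels'])
print(ctrl.sense())
for c in(a,b):print(-c['R'].T@c['t'],c['R'][2])
E
```

```text
{'time_s': 0.1, 'joints': array([ 9.09578615e-01,  3.13389959e-01,  1.49833970e+00,  5.75088381e-06,
        1.33100521e+00, -2.23386396e-01]), 'dq': array([ 0.00019123, -0.00176256, -0.0035442 ,  0.00166365, -0.00223372,
       -0.00065755]), 'tau': array([ 1.88198544e-03, -4.12903082e+01, -2.60142767e+01, -1.74560419e-04,
        3.01346467e-03, -3.42227554e-05]), 'eef_pos': array([222.46248339, 475.31187154, 247.80244565]), 'ee_rot': array([-2.46969175e-04,  2.17171921e-01,  9.76133203e-01, -5.14951783e-04]), 'force': array([-0.54736536, -0.47551857, -0.38726759]), 'wrist_torque': array([0.01861989, 0.00763652, 0.01407952]), 'grip_force': 0.0, 'grip_width': 0.9982723565712692}
[1533.51282686 -550.61286967  976.16393763] [-0.67824088  0.38099179 -0.62835862]
[ 391.56890748  -16.10693191 1241.24179645] [ 0.18220232 -0.00187158 -0.98325928]
```

View pics/a1.png

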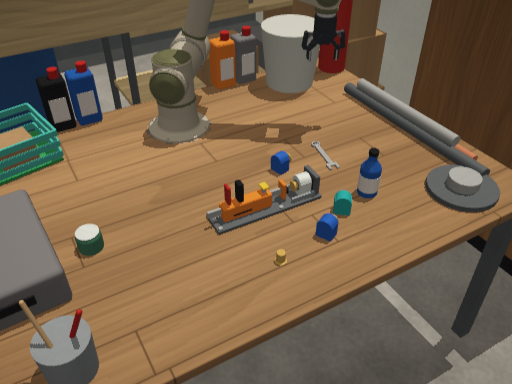

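View pics/b1.png

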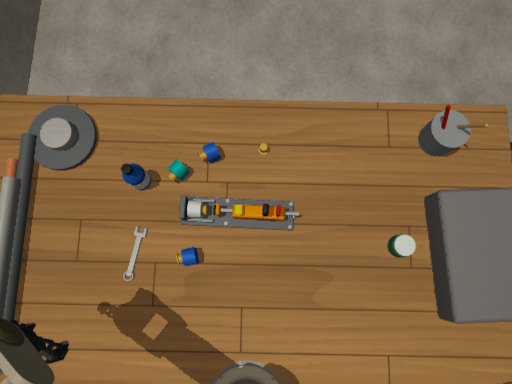

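The scene shows the clamp at about (265,205), with its red trigger at (227,192), and the white/aluminium housing at (302,182). Blue and turquoise look-alikes stand at (281,160), (327,227) and (342,203). In the top view the clamp spans (180–300, 212), the trigger is at about (280,211) and the housing at (197,209). The only clamp is the orange one, and it fits the description. I'll confirm it in an enlarged crop.

```bash
python3 - <<'E'
from h import *
import pickle
a,b=pickle.load(open('ab.pkl','rb'))
p=cv2.resize(b['pixels'][185:240,170:310],None,fx=5.5,fy=5.5,interpolation=cv2.INTER_CUBIC)
q=cv2.resize(a['pixels'][160:235,200:330],None,fx=3.9,fy=3.9,interpolation=cv2.INTER_CUBIC)
w=max(p.shape[1],q.shape[1]);P=lambda i:cv2.copyMakeBorder(i,0,0,0,w-i.shape[1],0)
cv2.imwrite('pics/c.png',np.vstack([P(p),P(q)]))
hsv=cv2.cvtColor(b['pixels'],cv2.COLOR_BGR2HSV)
roi=np.zeros(hsv.shape[:2],np.uint8);roi[185:240,170:310]=255
def cc(n,lo,hi,z):
    m=cv2.inRange(hsv,lo,hi)&roi
    n_,_,s,ce=cv2.connectedComponentsWithStats(m)
    for i in range(1,n_):
        if s[i,4]>10: print(n,s[i],ce[i].round(1),onz(b,*ce[i],z).round(1))
cc('red',(0,190,60),(5,255,255),128);cc('yel',(22,170,120),(35,255,255),88);cc('blk',(0,0,0),(180,255,45),128)
m=cv2.inRange(hsv,(85,0,40),(130,120,140))&roi
cs=max(cv2.findContours(m,0,2)[0],key=cv2.contourArea);r=cv2.minAreaRect(cs);print(r)
for pt in cv2.boxPoints(r):print(pt,onz(b,*pt,12).round(1))
E
```

```text
red [277 205   3  11  29] [278. 210.] [556.2 -79.9 128. ]
yel [235 204   7  11  69] [238.  209.1] [562.1  36.1  88. ]
blk [183 197   6  23  53] [185.6 209.3] [552.6 183.4 128. ]
blk [263 204   6  12  50] [265.6 209.4] [557.1 -44.5 128. ]
((223.5, 213.5), (1.0, 3.0), 90.0)
[222. 213.] [560.   89.3  12. ]
[225. 213.] [560.2  79.9  12. ]
[225. 214.] [557.   79.8  12. ]
[222. 214.] [556.8  89.2  12. ]
```

View pics/c.png

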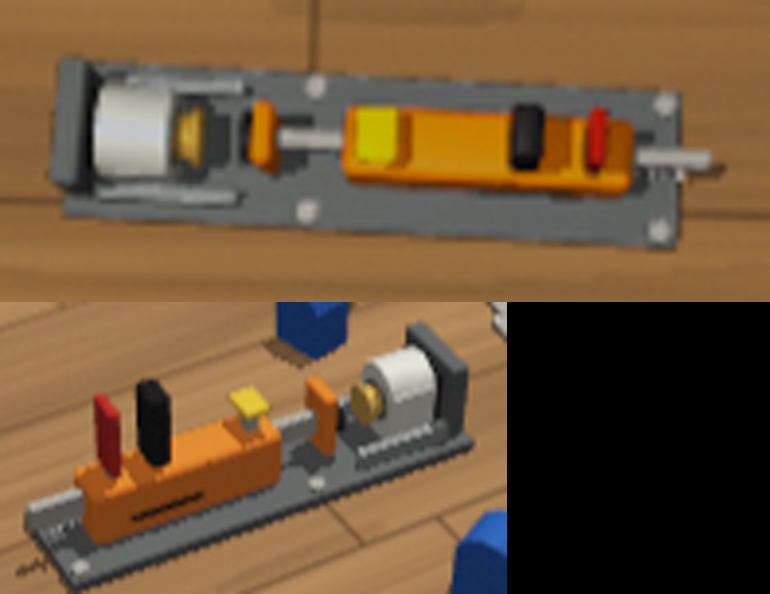

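The crop confirms the orange clamp, with the red trigger, black post, yellow tab, and aluminium housing with its brass bush against the dark jaw. Clamp y is about (0.05, 1.0). I'll push the trigger with shut fingers, tool y along clamp x.

```bash
python3 -m jog '[{"delta_pos":[50,-55,0],"angular":[0,0,-0.17],"fingers":0},{"delta_pos":[80,-105,0],"angular":[0,0,-0.34],"fingers":0},{"delta_pos":[110,-160,0],"angular":[0,0,-0.5],"fingers":0},{"delta_pos":[140,-215,0],"angular":[0,0,-0.66],"fingers":0},{"delta_pos":[170,-270,0],"angular":[0,0,-0.82],"fingers":0},{"delta_pos":[200,-325,0],"angular":[0,0,-0.98],"fingers":0},{"delta_pos":[230,-380,0],"angular":[0,0,-1.1],"fingers":0},{"delta_pos":[260,-435,0],"angular":[0,0,-1.19],"fingers":0},{"delta_pos":[290,-490,0],"angular":[0,0,-1.19],"fingers":0},{"delta_pos":[310,-540,0],"angular":[0,0,-1.19],"fingers":0}]' 20
python3 -m jog '[{"delta_pos":[22,-60,0],"angular":[0,0,0],"fingers":0},{"delta_pos":[22,-60,0],"angular":[0,0,0],"fingers":0},{"delta_pos":[22,-60,0],"angular":[0,0,0],"fingers":0}]'
python3 - <<'E'
from h import *
s=ctrl.sense();print(s['eef_pos'],s['ee_rot'],s['joints'],s['force'])
c=cap('wrist','w1.png')
for n,P in dict(trig=(555.8,-85.7,128),post=(557.5,-44,128),tab=(562.1,36.1,88)).items():print(n,proj(c,P))
E
```

```text
time_s: 1.35
eef_pos: [533.2, -66.5, 248.0]
ee_rot: [-0.0, 0.727, 0.687, -0.0]
force: [0.6, 0.4, 0.1]
grip_width: -0.0
grip_force: 0.0
time_s: 1.72
eef_pos: [554.3, -124.2, 247.9]
ee_rot: [-0.001, 0.727, 0.687, -0.0]
force: [0.1, 0.2, 1.1]
grip_width: 0.001
grip_force: 0.0
[ 554.32815937 -124.22041755  247.86803263] [-5.74535516e-04  7.27063175e-01  6.86570315e-01 -1.06829582e-04] [-4.26734961e-01  4.09275315e-01  1.36306522e+00  2.40981052e-04
  1.37039679e+00 -3.69509677e-01] [0.05753215 0.22987994 1.0604344 ]
trig (np.float64(255.83406627820298), np.float64(133.22554394870238))
post (np.float64(254.79710005939756), np.float64(71.67256016892763))
tab (np.float64(255.06086672857694), np.float64(-43.90227021445716))
```

View pics/w1.png

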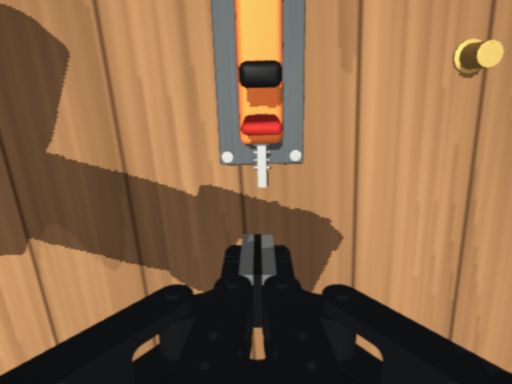

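The wrist view shows the trigger's top at (261,126) and the post at (261,74), which is about 4 mm further +x than predicted. The gap in y is fine. Next I descend and approach the trigger.

```bash
python3 -m jog '[{"delta_pos":[4,0,-50],"angular":[0,0,0],"fingers":0},{"delta_pos":[4,0,-100],"angular":[0,0,0],"fingers":0},{"delta_pos":[4,0,-142],"angular":[0,0,0],"fingers":0},{"delta_pos":[5,15,-142],"angular":[0,0,0],"fingers":0},{"delta_pos":[5,15,-142],"angular":[0,0,0],"fingers":0}]'
python3 -m jog '[{"delta_pos":[0,5,0],"angular":[0,0,0],"fingers":0},{"delta_pos":[0,10,0],"angular":[0,0,0],"fingers":0},{"delta_pos":[0,15,0],"angular":[0,0,0],"fingers":0},{"delta_pos":[0,15,0],"angular":[0,0,0],"fingers":0}]'
python3 - <<'E'
from h import *
s=ctrl.sense();print(s['eef_pos'],s['force'])
E
```

```text
time_s: 2.4
eef_pos: [560.4, -107.9, 108.4]
ee_rot: [0.001, 0.726, 0.688, 0.001]
force: [-0.2, 0.6, 1.4]
grip_width: 0.002
grip_force: 0.0
time_s: 2.9
eef_pos: [559.9, -94.9, 107.0]
ee_rot: [0.001, 0.727, 0.687, 0.0]
force: [0.1, -5.1, 2.4]
grip_width: -0.0
grip_force: 2.2
[559.93932832 -94.90747501 107.00719452] [ 0.1350296  -5.14648125  2.44827321]
```

```bash
for i in 1 2 3; do python3 -m jog '[{"delta_pos":[0,3,0],"angular":[0,0,0],"fingers":0},{"delta_pos":[0,6,0],"angular":[0,0,0],"fingers":0},{"delta_pos":[0,6,0],"angular":[0,0,0],"fingers":0}]' | grep -E "time|eef|^force"; done
python3 - <<'E'
from h import *
c=cap('scene');cv2.imwrite('pics/s2.png',cv2.resize(c['pixels'][140:240,190:340],None,fx=5,fy=5,interpolation=cv2.INTER_CUBIC))
E
```

```text
time_s: 3.28
eef_pos: [559.8, -88.7, 106.6]
force: [0.6, -3.4, 2.1]
time_s: 3.65
eef_pos: [559.9, -83.0, 106.5]
force: [1.3, -5.3, 2.1]
time_s: 4.03
eef_pos: [560.1, -77.1, 106.5]
force: [2.4, -6.0, 1.5]
```

View pics/s2.png

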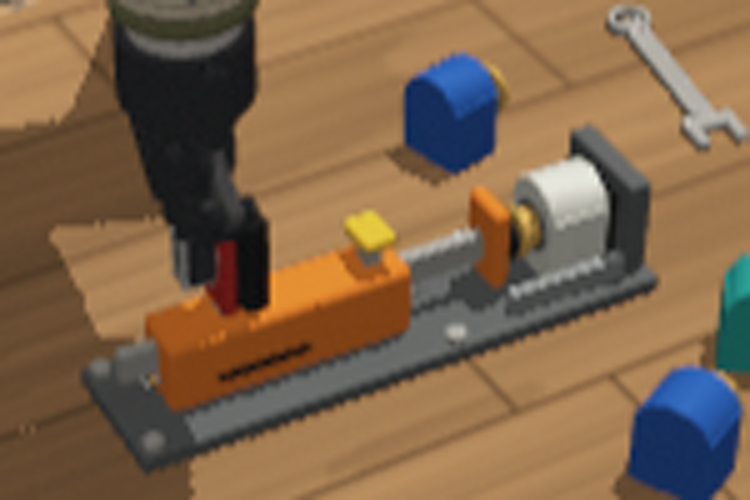

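The view shows the trigger almost at the post (225,275 against 255,255) and the jaw moved forward to near the bush. I continue gently to the stop.

```bash
for i in 1 2 3; do python3 -m jog '[{"delta_pos":[0,1.5,0],"angular":[0,0,0],"fingers":0},{"delta_pos":[0,1.5,0],"angular":[0,0,0],"fingers":0}]' | grep -E "time|eef|^force"; done
```

```text
time_s: 4.32
eef_pos: [560.1, -76.8, 106.6]
force: [1.9, -11.2, 0.7]
time_s: 4.58
eef_pos: [560.2, -76.6, 106.6]
force: [1.1, -19.5, 0.7]
time_s: 4.82
eef_pos: [560.2, -76.4, 106.7]
force: [0.2, -26.9, -0.9]
```

```bash
python3 -m jog '[{"delta_pos":[0,-10,0],"angular":[0,0,0],"fingers":0},{"delta_pos":[0,-20,0],"angular":[0,0,0],"fingers":0},{"delta_pos":[0,-29,0],"angular":[0,0,0],"fingers":0},{"delta_pos":[0,-29,0],"angular":[0,0,0],"fingers":0},{"delta_pos":[0,-29,0],"angular":[0,0,0],"fingers":0}]'| grep -E "time|eef|^force"
python3 -m jog '[{"delta_pos":[0,5,0],"angular":[0,0,0],"fingers":0},{"delta_pos":[0,10,0],"angular":[0,0,0],"fingers":0},{"delta_pos":[0,15,0],"angular":[0,0,0],"fingers":0},{"delta_pos":[0,20,0],"angular":[0,0,0],"fingers":0},{"delta_pos":[0,20,0],"angular":[0,0,0],"fingers":0}]'| grep -E "time|eef|^force"
for i in 1 2 3; do python3 -m jog '[{"delta_pos":[0,2,0],"angular":[0,0,0],"fingers":0},{"delta_pos":[0,2,0],"angular":[0,0,0],"fingers":0}]' | grep -E "time|eef|^force"; done
```

```text
time_s: 5.45
eef_pos: [559.4, -100.5, 106.0]
force: [0.6, 0.9, 0.2]
time_s: 6.08
eef_pos: [560.0, -81.8, 106.3]
force: [2.4, -9.2, -3.7]
time_s: 6.32
eef_pos: [560.0, -79.9, 106.3]
force: [3.1, -8.7, -2.8]
time_s: 6.58
eef_pos: [560.1, -78.4, 106.3]
force: [2.0, -12.1, -3.5]
time_s: 6.82
eef_pos: [560.1, -76.8, 106.4]
force: [2.2, -13.6, -4.3]
```

```bash
python3 -m jog '[{"delta_pos":[0,-10,0],"angular":[0,0,0],"fingers":0},{"delta_pos":[0,-20,0],"angular":[0,0,0],"fingers":0},{"delta_pos":[0,-26,0],"angular":[0,0,0],"fingers":0},{"delta_pos":[0,-26,0],"angular":[0,0,0],"fingers":0},{"delta_pos":[0,-26,0],"angular":[0,0,0],"fingers":0}]'| grep -E "time|eef|^force"
python3 -m jog '[{"delta_pos":[0,5,0],"angular":[0,0,0],"fingers":0},{"delta_pos":[0,10,0],"angular":[0,0,0],"fingers":0},{"delta_pos":[0,13,0],"angular":[0,0,0],"fingers":0},{"delta_pos":[0,13,0],"angular":[0,0,0],"fingers":0}]'| grep -E "time|eef|^force"
python3 - <<'E'
from h import *
c=cap('scene');cv2.imwrite('pics/s3.png',cv2.resize(c['pixels'][140:240,190:340],None,fx=5,fy=5,interpolation=cv2.INTER_CUBIC))
E
```

```text
time_s: 7.45
eef_pos: [559.5, -100.6, 106.3]
force: [0.4, 0.5, -0.3]
time_s: 7.95
eef_pos: [559.8, -88.8, 106.4]
force: [0.9, -8.3, -1.3]
```

View pics/s3.png

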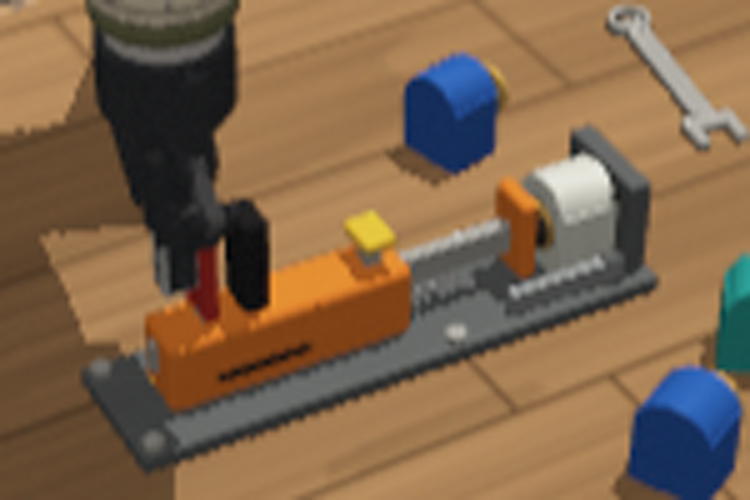

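The jaw pad at (535,230) is against the bush and the bush is nearly in. I continue in small steps.

```bash
for i in 1 2 3 ; do python3 -m jog '[{"delta_pos":[0,1.5,0],"angular":[0,0,0],"fingers":0},{"delta_pos":[0,1.5,0],"angular":[0,0,0],"fingers":0}]' | grep -E "time|eef|^force"; done
```

```text
time_s: 8.25
eef_pos: [559.9, -87.8, 106.4]
force: [1.9, -10.5, -2.0]
time_s: 8.5
eef_pos: [559.9, -87.1, 106.4]
force: [0.3, -14.9, -2.8]
time_s: 8.75
eef_pos: [560.0, -86.3, 106.5]
force: [1.3, -19.8, -3.5]
```

```bash
for i in 1 2 ; do python3 -m jog '[{"delta_pos":[0,1,0],"angular":[0,0,0],"fingers":0},{"delta_pos":[0,1,0],"angular":[0,0,0],"fingers":0}]' | grep -E "time|eef|^force"; done
```

```text
time_s: 9.0
eef_pos: [560.0, -85.9, 106.5]
force: [0.4, -20.9, -3.7]
time_s: 9.25
eef_pos: [560.0, -85.3, 106.5]
force: [-0.7, -24.7, -3.7]
```

It is home: force climbs at the head spring's 6 N/mm and is now about 18–20 N on the bush. I'll ease off to about 12 N and look before letting go.

```bash
python3 -m jog '[{"delta_pos":[0,-2.5,0],"angular":[0,0,0],"fingers":0},{"delta_pos":[0,-2.5,0],"angular":[0,0,0],"fingers":0},{"delta_pos":[0,-2.5,0],"angular":[0,0,0],"fingers":0}]' | grep -E "time|eef|^force"
python3 - <<'E'
from h import *
a=cap('scene')['pixels'];b=cap('top')['pixels']
p=cv2.resize(a[160:215,270:330],None,fx=8,fy=8,interpolation=cv2.INTER_CUBIC)[:440,:400]
q=cv2.resize(b[190:232,178:228],None,fx=8,fy=8,interpolation=cv2.INTER_CUBIC)
q=cv2.copyMakeBorder(q,0,p.shape[0]-q.shape[0],0,0,0)
cv2.imwrite('pics/s4.png',np.hstack([p,q]))
E
```

```text
time_s: 9.62
eef_pos: [559.9, -86.8, 106.5]
force: [0.1, -18.5, -4.3]
```

View pics/s4.png

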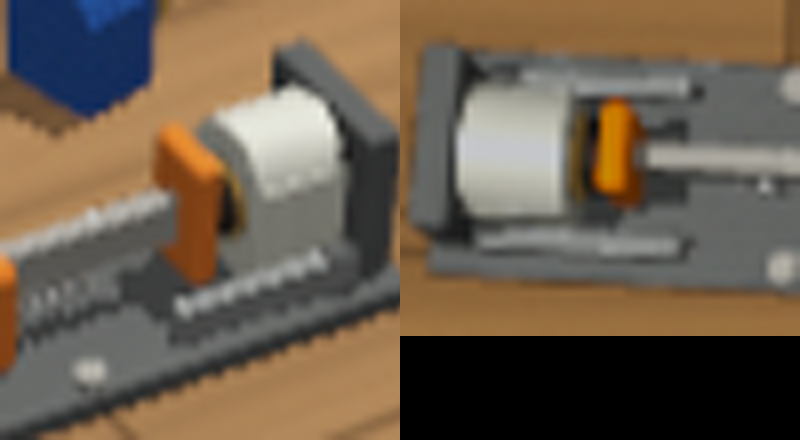

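The flange looks seated on the housing. I'll check numerically against the first picture, because the jaw travel I infer (about 42) is below 46.

```bash
python3 - <<'E'
from h import *
import pickle
a,b=pickle.load(open('ab.pkl','rb'))
n=cap('top')
for c in(b,n):
    hsv=cv2.cvtColor(c['pixels'],cv2.COLOR_BGR2HSV)
    for nm,lo,hi,z,x0,x1 in(('jaw',(8,170,110),(20,255,255),73,205,226),('hous',(0,0,125),(180,50,255),66,184,208),('brass',(18,110,60),(32,255,255),45,195,213)):
        m=cv2.inRange(hsv,lo,hi);k=np.zeros_like(m);k[195:222,x0:x1]=m[195:222,x0:x1]
        k,l,s,ce=cv2.connectedComponentsWithStats(k)
        if k>1:
            i=1+np.argmax(s[1:,4]);print(nm,s[i],ce[i].round(2),onz(c,*ce[i],z).round(1))
    r=c['pixels'][208:213].mean((0)).astype(int);print(r[182:224].mean(1).astype(int))
p=ctrl.sense();print(p['eef_pos'],p['force'])
E
```

```text
jaw [215 204   5  11  47] [217.26 209.11] [563.1  98.7  73. ]
hous [187 199  21  18 236] [194.3  207.37] [567.9 168.6  66. ]
brass [201 205   6  11  50] [203.96 209.7 ] [564.5 142.   45. ]
[ 98  96  58  28  20 177 189 190 191 191 191 192 192 193 193 194 194 194
 123  68  77 122 125 120  70  52  52  53  52  52  94  62  37  64 106 108
  99  60  73 118 123 118]
jaw [205 202   2  12  23] [205.48 207.74] [566.4 134.   73. ]
hous [185 199  23  18 238] [192.65 207.32] [567.9 173.6  66. ]
brass [203 203   3  10  19] [203.63 207.68] [570.7 143.3  45. ]
[ 98  97  58 177 190 191 190 191 192 192 193 193 193 194 193 194 123  78
  50  35  65 105 108  99  61  62  73 106 111 115 116 114 119 121 125 126
 124 125 130 129 130 139]
[559.95816982 -86.65757238 106.46112783] [ -0.14181913 -17.98231095  -3.39902536]
```

The housing moved about 6 mm onto the fixed jaw and the gap from jaw front to housing is about 12–13 mm (flange plus pad). With the hard force ramp, that means the bush is home. Now I let go and move over the tab.

```bash
python3 -m jog '[{"delta_pos":[0,-10,0],"angular":[0,0,0],"fingers":0},{"delta_pos":[0,-22,0],"angular":[0,0,0],"fingers":0},{"delta_pos":[0,-22,30],"angular":[0,0,0],"fingers":0},{"delta_pos":[0,-22,70],"angular":[0,0,0],"fingers":0},{"delta_pos":[2,30,70],"angular":[0,0,0],"fingers":0},{"delta_pos":[4,80,70],"angular":[0,0,0],"fingers":0},{"delta_pos":[6,120,70],"angular":[0,0,0],"fingers":0},{"delta_pos":[6,120,70],"angular":[0,0,0],"fingers":0}]' | grep -E "time|eef|^force"
python3 - <<'E'
from h import *
c=cap('wrist','w2.png');print(proj(c,(565,36,88)),ctrl.sense()['eef_pos'])
E
```

```text
time_s: 10.78
eef_pos: [565.4, 38.4, 176.3]
force: [0.1, -0.4, -0.3]
(np.float64(256.31104687378144), np.float64(201.93582628857754)) [565.486429    36.83929455 176.25737155]
```

View pics/w2.png

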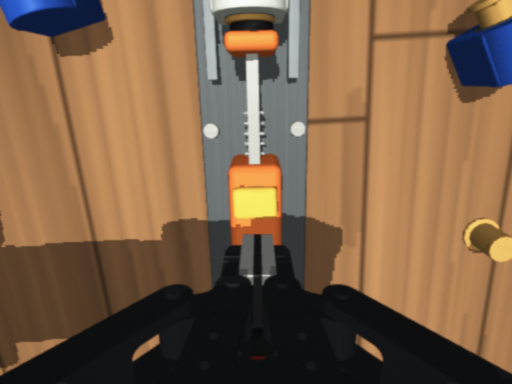

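The tab is at (255,202), exactly as predicted. The jaw at (252,42) holds against the bush. I descend onto the tab.

```bash
python3 -m jog '[{"delta_pos":[0,0,-40],"angular":[0,0,0],"fingers":0},{"delta_pos":[0,0,-62],"angular":[0,0,0],"fingers":0},{"delta_pos":[0,0,-62],"angular":[0,0,0],"fingers":0}]' | grep -E "time|eef|^force"
for i in 1 2 3 4 ; do python3 -m jog '[{"delta_pos":[0,0,-2],"angular":[0,0,0],"fingers":0},{"delta_pos":[0,0,-4],"angular":[0,0,0],"fingers":0},{"delta_pos":[0,0,-4],"angular":[0,0,0],"fingers":0}]' | grep -E "time|eef|^force"; done
```

```text
time_s: 11.2
eef_pos: [564.9, 35.0, 113.0]
force: [-1.3, -0.1, 0.4]
time_s: 11.58
eef_pos: [565.7, 35.9, 110.7]
force: [-0.5, -1.3, -0.1]
time_s: 11.95
eef_pos: [565.5, 36.1, 106.1]
force: [0.3, -0.5, -0.7]
time_s: 12.32
eef_pos: [565.7, 36.0, 102.3]
force: [0.9, 0.6, 0.9]
time_s: 12.7
eef_pos: [565.7, 36.0, 98.3]
force: [1.6, 1.4, 3.9]
```

```bash
python3 -m jog '[{"delta_pos":[0,0,-2],"angular":[0,0,0],"fingers":0},{"delta_pos":[0,0,-4],"angular":[0,0,0],"fingers":0},{"delta_pos":[0,0,-5.5],"angular":[0,0,0],"fingers":0},{"delta_pos":[0,0,-5.5],"angular":[0,0,0],"fingers":0},{"delta_pos":[0,0,-5.5],"angular":[0,0,0],"fingers":0}]' | grep -E "time|eef|^force"
python3 -m jog '[{"delta_pos":[0,0,-1.5],"angular":[0,0,0],"fingers":0},{"delta_pos":[0,0,-1.5],"angular":[0,0,0],"fingers":0}]' | grep -E "time|eef|^force"
```

```text
time_s: 13.32
eef_pos: [566.0, 36.3, 94.5]
force: [-4.4, 3.0, 17.5]
time_s: 13.58
eef_pos: [566.2, 36.4, 94.2]
force: [-8.3, 4.6, 27.2]
```

At the stop. I hold it for the spring-back, then look.

```bash
python3 -m jog '[{"delta_pos":[0,0,0],"angular":[0,0,0],"fingers":0},{"delta_pos":[0,0,0],"angular":[0,0,0],"fingers":0},{"delta_pos":[0,0,0],"angular":[0,0,0],"fingers":0},{"delta_pos":[0,0,0],"angular":[0,0,0],"fingers":0},{"delta_pos":[0,0,0],"angular":[0,0,0],"fingers":0},{"delta_pos":[0,0,0],"angular":[0,0,0],"fingers":0},{"delta_pos":[0,0,0],"angular":[0,0,0],"fingers":0},{"delta_pos":[0,0,0],"angular":[0,0,0],"fingers":0},{"delta_pos":[0,0,0],"angular":[0,0,0],"fingers":0},{"delta_pos":[0,0,0],"angular":[0,0,0],"fingers":0}]' | grep -E "time|eef|^force"
python3 - <<'E'
from h import *
a=cap('scene')['pixels'];b=cap('top')['pixels']
p=cv2.resize(a[150:235,200:330],None,fx=5,fy=5,interpolation=cv2.INTER_CUBIC)[:260*2]
q=cv2.resize(b[190:230,170:300],None,fx=5,fy=5,interpolation=cv2.INTER_CUBIC)[20:180]
cv2.imwrite('pics/s5.png',np.vstack([p,q]))
E
```

```text
time_s: 14.82
eef_pos: [566.2, 36.4, 94.1]
force: [-7.5, 4.8, 26.7]
```

View pics/s5.png

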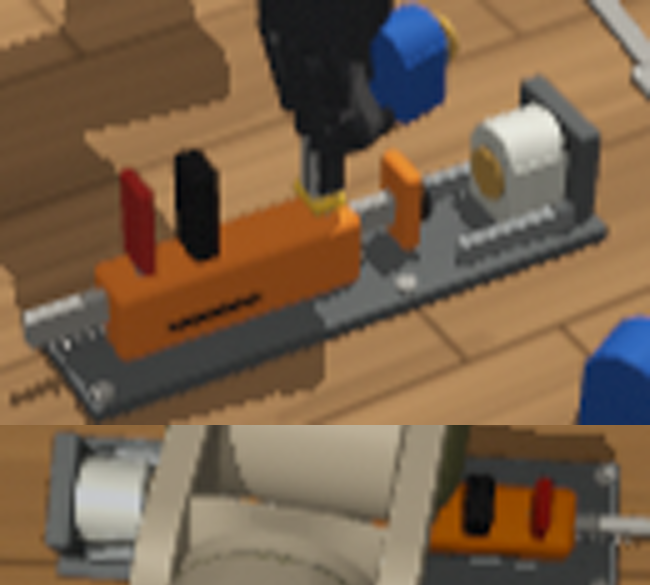

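The jaw (400,200) is fully back, the bush flange (487,172) sits flat on the housing, and the housing stands at the fixed jaw. I lift off and hand in.

```bash
python3 -m jog '[{"delta_pos":[0,0,15],"angular":[0,0,0],"fingers":0},{"delta_pos":[0,0,60],"angular":[0,0,0],"fingers":0},{"delta_pos":[0,0,110],"angular":[0,0,0],"fingers":0},{"delta_pos":[0,0,130],"angular":[0,0,0],"fingers":0},{"delta_pos":[0,0,130],"angular":[0,0,0],"fingers":0},{"delta_pos":[0,0,130],"angular":[0,0,0],"fingers":0},{"delta_pos":[0,0,130],"angular":[0,0,0],"fingers":0}]' | grep -E "time|eef|^force"
python3 -c "
from rig import ctrl
print(ctrl.finish_job())"
```

```text
time_s: 15.8
eef_pos: [565.1, 36.0, 219.9]
force: [0.7, 0.1, -0.0]
the job is handed in; nothing more can be done
None
```

The job is handed in at 15.8 s: the bush looks fully home, the jaw is all the way back, and the housing stands against the fixed jaw. The squeeze on the bush peaked at an estimated 18–20 N, above the 12 N asked for but under 25 N; I eased it back only partway before release, to about 12–14 N by estimate.

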